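# Tip the kiln lid shut and switch the kiln on

### The job

The little kiln is loaded and its lid is tipped back on its hinge. Push the lid over with your fingertips, best at its wooden handle, and bring it gently down until it is fully shut; only then flip the red power switch on the controller over to on. Leave the ware and everything else where it stands.

Things in the scene. Friction and masses are not known exactly. Their poses are not given: they have to be found in the camera images.
- kiln: Table-top clamshell kiln, fixed: folded-steel stand 235 x 230 mm with a flat hearth board 78 mm above the bench, a thin tan kiln shelf and the ware on it. Origin: centre of its underside. x axis points to its back (the hinge side); its front, where the lid's wooden handle comes down, lies along -x; y runs along the hinge; z up.
- lid (a joint): Lid angle, rad: 0 = shut on the hearth, pi/2 = on end, 2.0 = stop, tipped back. The lid is the white fibre chamber with a steel jacket: a box open below, 200 mm along the hinge, 8 to 208 mm in front of the hinge line, 97 mm high, 0.9 kg. Stiff hinges: it stays where it is left and turns with 3 to 10 N at the handle. No latch.
- lid_hinge (a point): Middle of the hinge line, 115 mm behind the kiln's centre, 80 mm above the bench; axes parallel to the kiln's. The lid turns about the kiln's y axis through this point.
- lid_handle (a point): Centre of the lid's wooden handle bar: 120 mm long (y), 28 mm high (lid z), 22 mm front to back (lid x), 26 mm off the lid's front face on two steel brackets. Lid shut: 245 mm in front of the hinge line, 50 mm above it, 130 mm above the bench. It moves and turns with the lid: axes parallel to the kiln's when shut; its z points to the kiln's back when the lid is on end.
- controller: Controller, a blue steel box fixed to the bench, 120 mm front to back (x), 170 mm wide (y), black top panel 87 mm above the bench. Origin: centre of its underside. x points from front to back, z up. Green display and, nearer the front, three grey keys on its +y half; red power switch on its -y half, with a small red lamp behind it.
- power (a joint): Power switch, rad: 0 = off, the bat leaning 0.35 rad to the controller's front (-x, the side of the grey keys); 0.7 = on, leaning as far to its back (+x, to the red lamp). Pivot along the controller's y axis, 5 mm behind and 45 mm to the -y side of its centre, 88 mm above the bench. Stays where it is left; takes about 2 N at the tip.
- power_tip (a point): Top end of the red bat handle, 34 mm from its pivot, about 120 mm above the bench; the bat is 7 mm thick at the panel, 12 mm near its tip. z runs along the bat, y along its pivot axis.
- ware: The load: terracotta slumping mould, 86 mm across, with a green glass disc on it, 34 mm high in all, standing on the kiln shelf inside the kiln. Origin: centre of its underside, 86 mm above the bench.
- tall_post: Bystander: hollow square tan kiln post, 38 x 38 x 100 mm, standing on the bench by the kiln. Origin under its centre.
- short_post: Bystander: hollow square tan kiln post, 38 x 38 x 50 mm, standing on the bench by the kiln. Origin under its centre.
- jar: Bystander: amber jar with white cap, 52 mm across, 70 mm high. Origin under its centre.
- dish: Bystander: small copper bowl, 84 mm across, 28 mm high. Origin under its centre.
- goggles: Bystander: dark green safety goggles, about 135 x 165 x 54 mm. Origin under their middle.
- brush: Bystander: brush lying on the bench, 170 mm long. Origin at its middle, underneath.
Things that resemble listed ones, but are neither listed nor needed, are in the scene too. Leave any purple look-alike of the controller alone. There is more than one size of the ware; the one meant has the size given above.

How it is judged (in metres and radians):
On the way, in this order (a step that is already met when the one before it is completed fails the run):
1. the lid is fully shut (value of joint lid below 0.03 rad), for 0.2 s.
2. the power switch is flipped on (value of joint power above 0.55 rad), for 0.2 s.
At the end, for the whole second after the job is handed in: The lid is shut (within 0.03 rad, about 7 mm at the handle), the power switch is over to on (at least 0.55 of its 0.7 rad), and the ware and the six bystanders stand within 20 mm of where they were, not tipped by more than 0.3 rad (value of joint lid below 0.03 rad and value of joint power above 0.55 rad and linear speed of ware below 0.02 m/s and distance of each of ware, tall_post, short_post, jar, dish, goggles, brush from where it was at the start of the episode below 0.02 m and angle between each of ware, tall_post, short_post, jar, dish, goggles, brush's own z axis and vertical below 0.3 rad); the robot touches nothing.
It fails at once if the power was switched on while the lid was not shut (value of joint power above 0.35 rad and value of joint lid above 0.06 rad).
It fails at once if the lid was slammed down (value of joint lid below 0.4 rad and velocity of joint lid below -1.5 rad/s).
It fails at once if the lid was forced or gripped hard, not pushed gently (contact force between the fingers and lid above 90 N).
It fails at once if the ware or a bystander was lifted (height (world z) of ware above 0.106 m or height (world z) of any of tall_post, short_post, jar, dish, goggles, brush above 0.02 m).
It fails at once if the ware or a bystander was shifted or knocked over (distance of any of ware, tall_post, short_post, jar, dish, goggles, brush from where it was at the start of the episode above 0.03 m or angle between any of ware, tall_post, short_post, jar, dish, goggles, brush's own z axis and vertical above 0.5 rad).
It also fails if it takes over 56 s, if anything falls off the work surface, if the arm or the gripper's body presses on something with over 40 N, if the wrist force passes 120 N, or if a joint passes its speed limit or range.

### The arm

A 6-joint arm with a two-finger parallel gripper is mounted at the origin on the work surface. World frame = base frame: x ahead of the robot, y to its left, z up, the work surface at z = 0. Lengths are in m, angles in degrees, forces in N, time in s.
With the tool pointing down it reaches from about 0.2 to 0.875 m from the base axis. Payload 3.4 kg.
Tool frame: the origin (TCP) lies where the fingers leave the gripper's body, on its centre line; the fingertips stand 97 mm ahead of it and the grasp point (between the pads) lies 78 mm ahead of it; z points along the fingers, y is the line along which they close (so a half turn about z gives the same grasp; the last joint's range is limited). The gripper opens to 94 mm and grips with 3 to 60 N. Pads are 16 mm wide; open, the fingers measure 119 mm over their backs; the gripper's body (75 mm by 177 mm) begins 78 mm behind the grasp point.
Start: joints at [63.713, 15.808, 86.224, -0, 77.962, -6.933], TCP at [0.191, 0.543, 0.303] pointing down, gripper open.
Joint ranges: [-165.64, 165.64], [-43.16, 119.46], [12.63, 154.43], [-67.54, 247.53], [6.08, 155.33], [-154.97, 154.97]. Speed limits (degrees/s): [147.25, 147.25, 180, 180, 180, 180].

### API

Orientations are given as a 3x3 rotation matrix whose columns are the frame's x, y, z axes.
In Python, from plant import move_to, servo_line, movej, grip, sleep, solve_ik, sense, snapshot, Unreachable, hand_in gives the robot as it stands. Calls block until the motion is done:
- move_to(position, orientation): joint-space move of the TCP to a pose.
- servo_line(position, ori=None, vel=0.15): straight line of the TCP; ori=None keeps the orientation; vel is the mean speed in m/s.
- movej(angles): joint-space move.
- grip(opening, strength=None): finger opening in m; strength is the grip in N (None keeps the last); returns when the fingers have stopped.
- sleep(seconds).
- solve_ik(position, orientation): joint angles nearest the present ones, or None.
- sense(): the state.
- snapshot(name): name is "side" or "top"; returns a dict with "pixels" (480x640x3 uint8, blue, green, red), "vfov" (degrees; the focal length in pixels is half the picture's height over the tangent of half this angle, whatever the lens; pixels are square), "cx", "cy" (the principal point, pixels), "position" and "rotation" of the camera in the world. Camera axes: x right, y down, z forward; pixel columns grow to the right and rows downward; lengths in m; the calibration is good to about 2 mm. A picture is of the moment at which its call begins. There is no depth.
A pose or a line that the arm cannot do raises Unreachable and nothing moves.
- hand_in(): hands the job in; it is judged then, once.
The state is a dict: "t": time; "joints": joint angles; "joint_velocities": joint speeds; "joint_torque": joint torques, N m; "position": TCP position; "ee_rot": TCP orientation; "ft_force": force on the tool from outside, world axes, zero at the start; "ft_torque": the same for the moment, N m; "grip_width": finger opening in m; "gripper_force": force on a finger pad.
Only numpy, scipy, OpenCV 4.12 (cv2) and the standard library are available. Lean on these libraries where they do the work, as an engineer would, in place of code of your own. Each camera call takes 0.05 s, during which the arm holds its last target. There are 200 camera calls.

## Working session

There is one attempt and no reset: what is moved stays moved. The work goes in short steps, each a Python script; the robot and the scene stay as the last script left them, time stands still between calls to the robot, and variables do not carry over. Pictures are saved under pics/ and viewed, at most 10 in all, crops included, and the job is handed in when it is done.

```bash
mkdir -p pics; python3 - <<'E'
from plant import *
import cv2,pickle
for n in("side","top"):
    s=snapshot(n); cv2.imwrite(f"pics/{n}0.png",s["pixels"]); pickle.dump(s,open(f"pics/{n}0.pkl","wb"))
    print(n,{k:v for k,v in s.items() if k!="pixels"})
print(sense()["t"])
E
```

```text
side {'vfov': 48.39886424711922, 'cx': 318.00543694881367, 'cy': 239.86512660482595, 'position': array([0.49157495, 0.82148213, 1.09618107]), 'rotation': array([[-0.99909176, -0.03681917,  0.02144758],
       [-0.04136844,  0.71749884, -0.69533019],
       [ 0.01021286, -0.69558592, -0.71837033]])}
top {'vfov': 52.779908534542805, 'cx': 324.61543047197574, 'cy': 240.06627603946052, 'position': array([ 0.42598069, -0.11462971,  1.14262378]), 'rotation': array([[ 0.00602291, -0.9966157 ,  0.08198089],
       [-0.99985689, -0.00729796, -0.01526219],
       [ 0.01580883, -0.08187724, -0.99651703]])}
0.1
```

View pics/side0.png

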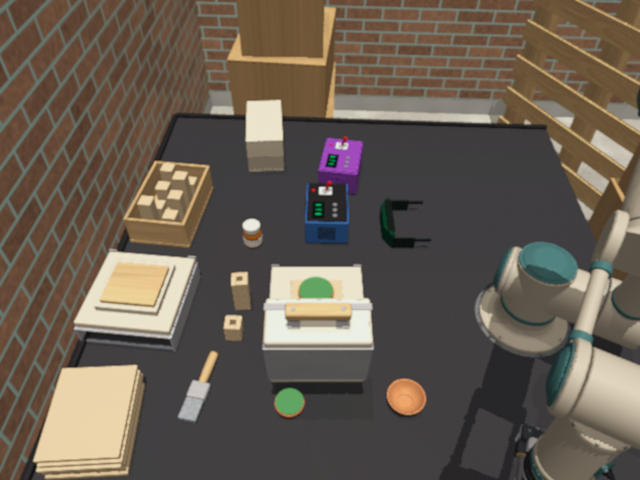

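View pics/top0.png

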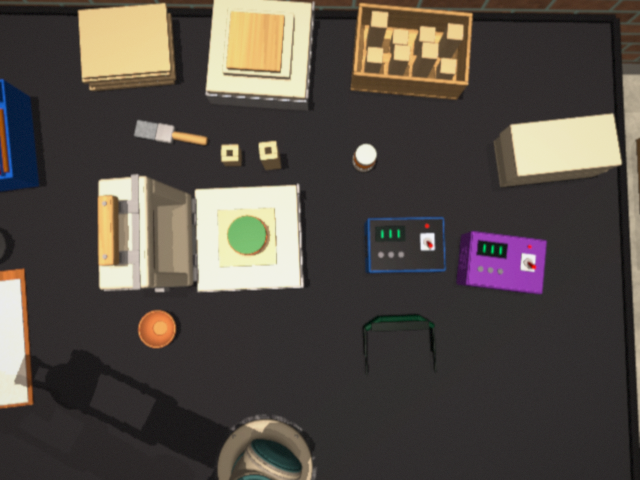

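Side: the kiln is at (318,330) with its handle bar at (318,311), the blue controller at (327,212) and the purple look-alike at (341,163). Top: the hearth is at (248,238), the handle at (108,230), the blue controller at (406,245) with its switch at (428,242), and the purple box at (503,263). The blue box is the one meant, because the description says blue. I'll confirm this in an enlarged crop.

```bash
cat > h.py <<'E'
import numpy as np,pickle,cv2
def ray(s,u,v):
    f=240/np.tan(np.radians(s["vfov"])/2)
    return s["rotation"]@np.array([(u-s["cx"])/f,(v-s["cy"])/f,1])
def at(s,u,v,z):
    d=ray(s,u,v);p=np.array(s["position"]);return p+d*(z-p[2])/d[2]
def tri(a,ua,b,ub):
    A=[];c=[]
    for s,u in((a,ua),(b,ub)):
        d=ray(s,*u);d/=np.linalg.norm(d);P=np.eye(3)-np.outer(d,d);A.append(P);c.append(P@s["position"])
    return np.linalg.lstsq(np.vstack(A),np.hstack(c),rcond=None)[0]
def proj(s,p):
    f=240/np.tan(np.radians(s["vfov"])/2);q=s["rotation"].T@(np.array(p)-s["position"]);return np.array([s["cx"]+f*q[0]/q[2],s["cy"]+f*q[1]/q[2]])
E
python3 - <<'E'
from h import *
s=pickle.load(open("pics/top0.pkl","rb"));a=pickle.load(open("pics/side0.pkl","rb"))
t=s["pixels"][170:300,90:460];c=cv2.resize(t,None,fx=2.1,fy=2.1,interpolation=3)
d=cv2.resize(a["pixels"][170:390,225:415],None,fx=1.5,fy=1.5,interpolation=3)
im=np.zeros((600,777,3),np.uint8);im[:c.shape[0],:c.shape[1]]=c;im[270:600,:285]=d;im[280:600,300:680]=cv2.resize(a["pixels"][170:250,295:390],(380,320),interpolation=3)
cv2.imwrite("pics/crop.png",im)
for n,L,z in(("hearth",[(195,188),(299,185),(303,289),(197,291)],.078),("ctrl",[(368,218),(444,217),(445,271),(369,273)],.087)):
    P=np.array([at(s,*u,z) for u in L]);print(n,P.round(3).tolist(),P.mean(0).round(3))
print("switch",at(s,428,242,.11))
print("ware",at(s,248,236,.12))
for n,u in(("tall",(269,148)),("short",(230,152))):print(n,at(s,*u,.1 if n=="tall" else .05))
print("handle tri",tri(s,(108,230),a,(318,311)))
E
```

```text
hearth [[0.627, 0.157, 0.078], [0.636, -0.073, 0.078], [0.406, -0.084, 0.078], [0.4, 0.147, 0.078]] [0.517 0.037 0.078]
ctrl [[0.562, -0.226, 0.087], [0.566, -0.394, 0.087], [0.447, -0.395, 0.087], [0.441, -0.228, 0.087]] [ 0.504 -0.311  0.087]
switch [ 0.50838965 -0.35265832  0.11      ]
ware [0.51756127 0.0320283  0.12      ]
tall [ 0.71347616 -0.00737865  0.1       ]
short [0.71698219 0.08692927 0.05      ]
handle tri [0.50810902 0.24314034 0.31420991]
```

View pics/crop.png

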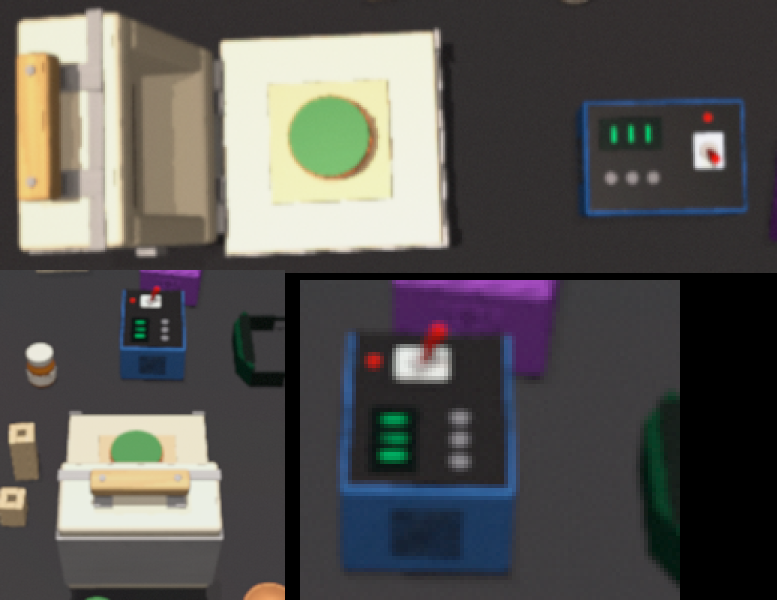

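The crop confirms it. The blue box (lamp at its back, bat leaning toward the keys) is the controller. The lid angle works out at about 1.74 rad, and the kiln's back points along +y. Next I'll check the closing arc with IK.

```bash
cat >> h.py <<'E'
X=np.array([-.0325,.9995,0]);Z=np.array([0,0,1.]);C=np.array([.517,.037,0]);H=C+.115*X+.08*Z
def pose(th,sg=1,over=0.,ph=None):
    """tool pose with closed fingertips on top face (lid z=64mm) of the handle at lid angle th"""
    ph=np.radians(60)*max(th,0)/1.74 if ph is None else ph
    fx=-np.cos(th)*X+np.sin(th)*Z; lz=np.sin(th)*X+np.cos(th)*Z
    a=th-ph
    tip=H+.245*fx+(.064+.008*abs(np.sin(a))-over)*lz
    tz=-np.sin(ph)*X-np.cos(ph)*Z; ty=sg*np.cross(Z,X); R=np.column_stack([np.cross(ty,tz),ty,tz])
    return tip-.097*tz,R
E
python3 - <<'E'
from h import *
from plant import *
print(sense()["ee_rot"].round(2) if hasattr(sense()["ee_rot"],"round") else sense()["ee_rot"])
for sg in(1,-1):
  for th in(1.95,1.4,.9,.4,0):
    q=solve_ik(*pose(th,sg)); print(sg,th,pose(th,sg)[0].round(3),None if q is None else np.round(q,0))
E
```

```text
[[-0.94  0.33 -0.  ]
 [ 0.33  0.94 -0.  ]
 [ 0.   -0.   -1.  ]]
1 1.95 [0.505 0.397 0.319] [  49.   44.   60.  -50.  124. -143.]
1 1.4 [0.51  0.25  0.398] [  37.   26.   71.  -40.  110. -150.]
1 0.9 [0.515 0.102 0.397] None
1 0.4 [ 0.519 -0.025  0.33 ] None
1 0 [ 0.521 -0.093  0.241] None
-1 1.95 [0.505 0.397 0.319] [ 49.  44.  60. -50. 124.  37.]
-1 1.4 [0.51  0.25  0.398] [ 37.  26.  71. -40. 110.  30.]
-1 0.9 [0.515 0.102 0.397] [ 19.  14.  82. -30.  94.  18.]
-1 0.4 [ 0.519 -0.025  0.33 ] [ -3.  10.  91. -14.  78.  -2.]
-1 0 [ 0.521 -0.093  0.241] [-18.  14.  97.  -0.  68. -20.]
```

```bash
python3 - <<'E'
from h import *
from plant import *
grip(0)
p,R=pose(1.95,-1)
move_to(p+[0,.06,.06],R); servo_line(p,vel=.15)
s=sense();f0=np.array(s["ft_force"]);print(s["t"],f0.round(1))
for th in np.arange(1.87,.99,-.08):
    p,R=pose(th,-1);servo_line(p,R,vel=.09)
    s=sense();print(round(th,2),round(s["t"],1),np.round(np.array(s["ft_force"])-f0,1))
    if np.linalg.norm(np.array(s["ft_force"])-f0)>40: break
s=snapshot("side");cv2.imwrite("pics/mid.png",s["pixels"])
E
```

```text
3.6333 [-0.1 -0.2 -0.3]
1.87 4.1 [-0.1  0.3 -0.3]
1.79 4.5 [0.4 0.7 0.5]
1.71 4.9 [ 0.   3.6 -1.5]
1.63 5.3 [-0.1  5.1  0.8]
1.55 5.8 [1.6 3.5 1.2]
1.47 6.2 [1.4 3.6 0.8]
1.39 6.6 [1.2 4.2 2.3]
1.31 7.0 [0.7 3.7 1.5]
1.23 7.4 [0.9 3.2 1. ]
1.15 7.8 [0.3 1.3 0.8]
1.07 8.3 [1.2 1.2 1.3]
0.99 8.7 [0.8 1.  0.4]
```

View pics/mid.png

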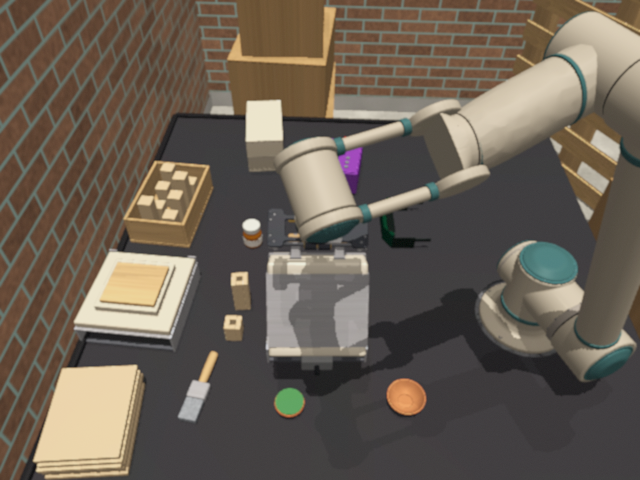

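The side picture shows the lid's top at (318,305) and the handle under the gripper at (318,245). The lid is following, so I'll continue down.

```bash
python3 - <<'E'
from h import *
from plant import *
f0=np.array([-.1,-.2,-.3])
for th in list(np.arange(.92,.1,-.08))+list(np.arange(.08,-.06,-.015)):
    p,R=pose(th,-1);servo_line(p,R,vel=.08 if th>.1 else .03)
    s=sense();f=np.array(s["ft_force"])-f0;print(round(th,2),round(s["t"],1),f.round(1),np.round(s["position"],4)[2])
    if np.linalg.norm(f)>25: break
sleep(.3);p=np.array(sense()["position"]);servo_line(p+[0,0,.12],vel=.2)
move_to([.40,-.25,.36],np.array([[1,0,0],[0,-1,0],[0,0,-1]]))
s=snapshot("side");cv2.imwrite("pics/shut.png",s["pixels"]);pickle.dump(s,open("pics/shut.pkl","wb"))
print(sense()["t"],sense()["joints"])
E
```

```text
0.92 9.1 [-0.2  0.6  0.1] 0.3977
0.84 9.6 [-0.3  1.6  1.3] 0.3916
0.76 10.0 [ 0.   0.4 -0. ] 0.3838
0.68 10.5 [0.5 0.2 0.1] 0.3742
0.6 10.9 [ 0.4  0.5 -0.4] 0.3633
0.52 11.3 [-0.   1.   0.3] 0.3508
0.44 11.8 [-0.3 -0.1  0.5] 0.337
0.36 12.2 [ 0.2  0.2 -0.4] 0.3219
0.28 12.6 [-0.4  0.5 -0.1] 0.3056
0.2 13.1 [ 0.  -0.6  0. ] 0.2882
0.12 13.5 [ 0.1  0.6 -0.2] 0.2699
0.08 14.0 [1.1 0.4 0.8] 0.2602
0.06 14.3 [-0.4 -0.2  0.3] 0.2566
0.05 14.6 [0.1 1.3 0.2] 0.253
0.04 14.9 [ 0.7  0.2 -0.4] 0.2494
0.02 15.2 [0.2 0.4 0.5] 0.2456
0.01 15.5 [-0.1  0.7  0.6] 0.2419
-0.01 15.8 [-3.6  3.8 16.4] 0.2413
-0.02 16.0 [-8.7  6.1 34.5] 0.2411
18.2833 [-4.04196081e+01  5.13190217e+00  9.18904480e+01  2.23550855e-02
  8.30403859e+01  4.94947950e+01]
```

View pics/shut.png

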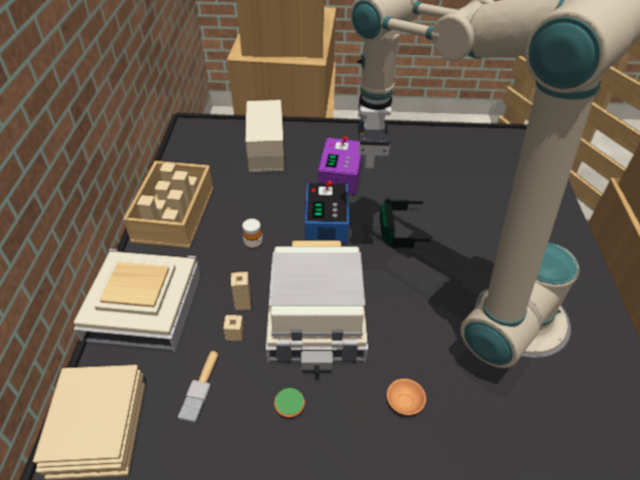

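The lid is shut: it met a hard stop at fingertip height 0.144 m, just as predicted, and the picture shows the lid seated at (318,300). Now the switch, at side (329,182).

```bash
python3 - <<'E'
from h import *
from plant import *
s=pickle.load(open("pics/top0.pkl","rb"));a=pickle.load(open("pics/side0.pkl","rb"))
t=tri(s,(430,245),a,(329.3,183));print("bat tip",t)
xc=np.array([1,.03,0]);yc=np.array([-.03,1,0])
P=np.array([.504,-.311,0])+.005*xc-.045*yc;print("pivot",P)
R=np.column_stack([xc,-yc,[0,0,-1]]);R/=np.linalg.norm(R,axis=0)
def at_(d): return P+(d-.008)*xc+np.array([0,0,.105+.097])
move_to(at_(-.045)+[0,0,.08],R);servo_line(at_(-.045),vel=.12)
f0=np.array(sense()["ft_force"])
for d in np.arange(-.03,.0091,.003):
    servo_line(at_(d),vel=.04);q=sense();f=np.array(q["ft_force"])-f0
    print(round(d,3),round(q["t"],1),f.round(1))
    if np.linalg.norm(f)>12: break
sleep(.3);servo_line(at_(-.045),vel=.15);servo_line(at_(-.045)+[0,0,.15],vel=.2)
move_to([.40,-.1,.40],R)
v=snapshot("side");w=snapshot("top")
cv2.imwrite("pics/sw.png",np.hstack([cv2.resize(v["pixels"][165:255,295:375],(400,450),interpolation=3),cv2.resize(w["pixels"][205:285,360:450],(400,450),interpolation=3)]))
E
```

```text
bat tip [ 0.49979506 -0.3555061   0.115238  ]
pivot [ 0.51035 -0.35585  0.     ]
-0.03 20.3 [-0.7  1.   0.5]
-0.027 20.5 [-0.2  0.   0.6]
-0.024 20.8 [0.6 0.5 1.2]
-0.021 21.0 [-0.  -0.4  0.3]
-0.018 21.3 [-0.3  0.9 -0.1]
-0.015 21.5 [-1.6  0.3  2. ]
-0.012 21.8 [-3.1  0.2  2.7]
-0.009 22.0 [-2.   0.1  1.6]
-0.006 22.3 [-0.8  0.1  1.9]
-0.003 22.5 [-2.4  0.6  2.6]
-0.0 22.8 [-3.3  0.   2.6]
0.003 23.0 [-8.1 -0.9  3.6]
0.006 23.3 [-12.8  -2.    7. ]
```

View pics/sw.png

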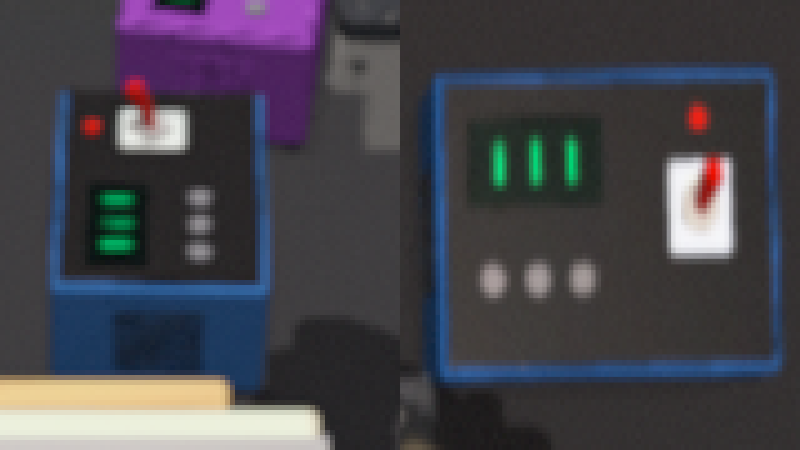

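The bat now leans toward the red lamp: left panel (135,90), right panel (712,165). It hit a firm stop at its end of travel, the lid is shut and the arm is clear, so I'm handing in.

```bash
python3 -c "
from plant import *
print(hand_in())"
```

```text
the job is handed in; nothing more can be done
None
```

I pushed the lid down gently until it met a hard stop at the shut height, then flipped the blue controller's red switch over to on, and handed the job in; the hand-in call gave no verdict.

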